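# Thread the meter shaft through its three bearings and shut the flap

## Robot

A 7-joint arm with a two-finger parallel gripper is mounted at the origin on the work surface. World frame = base frame: x ahead of the robot, y to its left, z up, the work surface at z = 0. Lengths are in m, angles in rad, forces in N, time in s.
With the tool pointing down it reaches from about 0.425 to 1.025 m from the base axis. Payload 9.4 kg.
Tool frame: the origin (TCP) lies midway between the tips of the shut fingers; the grasp point (between the pads) lies pinch_z behind it (pinch_z is the distance from the TCP to the grasp point, in m); z points along the fingers, y is the line along which they close (so a half turn about z gives the same grasp; the last joint's range is limited). The gripper opens to 93 mm and grips with 3 to 60 N. Pads are 15 mm wide; open, the fingers measure 128 mm over their backs; the gripper's body (75 mm by 188 mm) begins 65 mm behind the grasp point.
Start: joints at [-1.38, 0.599, -0.003, 1.599, 0.002, 0.943, -0.08], TCP at [0.192, 0.699, 0.219] pointing down, gripper open.
Joint ranges: [-2.57, 2.57], [-0.35, 1.97], [-1.29, 1.29], [0.11, 2.56], [-1.05, 4.19], [0.11, 1.86], [-2.63, 2.63]. Speed limits (rad/s): [2.22, 2.22, 3.01, 3.01, 3.14, 3.14, 3.14].

## Interface

Orientations are given as a unit quaternion [x, y, z, w].
In Python, from workcell import * gives the robot as it stands. The module is installed in compiled form; this text tells all that it offers.
- The arm moves only by the shell command python3 -m crank 'ROWS' [OPENING]. ROWS is JSON, a list of rows, each a list of 4 numbers: the shift along the tool's x, y, z in m, then the turn about the tool's z in rad. A call has 1 to 8 rows; each row is the pose to reach, as a shift and turn from the pose commanded when the call began, along the tool's axes at that moment; what a row does not reach only later rows make up. A row lasts 1/8 s, in which the tool goes at most 62.5 mm and 10.7 degrees, less where a joint would pass 70% of its speed; a pose out of reach is approached as far as the arm can. A call with a gripper value outside its range is refused whole. OPENING is the opening, from 0 (shut) to 1 (fully open), set as the call begins (- or left out, the last holds). The fingers move at their own pace and stop on an object; the grip force is fixed at half the most. Time passes only in rows, so rows that repeat a pose let the fingers close. It gives the time, the measured TCP pose, the force, the opening and the grip force at its end, in the units of the state.
- get_obs(): the state, without advancing time (a new reading comes with each control period).
- read_camera(name): name is "side" or "top"; returns the picture (400x640x3 uint8, red, green, blue); there is no depth.
- camera_model(name): a dict with "fx", "fy", "cx", "cy" (pixels), "R" (3x3) and "t" (3): a world point X has camera coordinates R X + t. Camera axes: x right, y down, z forward; pixel columns grow to the right and rows downward; lengths in m; the calibration is good to about 2 mm. A picture is of the moment at which its call begins. camera_model takes no time and is no camera call.
- finish_job(): hands the job in; it is judged then, once.
Trained networks look in the newest picture that a camera, given by its name, has taken for a name from the list of things; names that differ only in an ending like _2 or _b are one class to them, and where a whole thing is asked for, a point or a joint stands for the part that bears it (a point fixed in the world has none). Each returns a list of dicts, best first, with "p" (0 to 1); they miss things now and then, are a little off and sometimes report something else, mostly with a low value. They report only what shows in the picture. A call takes as long as a camera call. They do not tell look-alikes from the thing itself.
- find_in(camera, target): "at" ([row, column] in pixels, amid what is visible of it).
The state is a dict: "time": time; "joints": joint angles; "joint_vel": joint speeds; "joint_efforts": joint torques, N m; "ee_pos": TCP position; "tcp_rot": TCP orientation; "wrist_force": force on the tool from outside, world axes, zero at the start; "torque": the same for the moment, N m; "gripper_width": finger opening in m; "grip_force": force on a finger pad.
Only numpy, scipy, OpenCV 4.12 (cv2) and the standard library are available. Lean on these libraries where they do the work, as an engineer would, in place of code of your own. Each camera call takes 0.05 s, during which the arm holds its last target. There are 200 camera calls.

## Task

Fit the drive shaft into the seed meter housing: roll the long round shaft sideways off its ledge into the vee of the loading rail, slide it endwise through all three bearing holes until it is home, its trailing end flush with the outside of the first wall, then swing the steel flap fully shut over that end. Leave the square bar on the other ledge and the other parts on the bench where they are.

Things in the scene. Friction and masses are not known exactly. Their poses are not given: they have to be found in the camera images.
- fixture: Fixed assembly on a 10 mm steel base plate: open-topped cast aluminium meter housing and wooden loading rail. z up, +y = the way the shaft goes in; all mm below are in this frame. Origin on the bench under the first bearing hole's mouth. Housing: three upright walls across y, x -48..48, 12 thick, top z 90, front faces at y 0, 64, 128
- bore_mouth (a point): Centre of the first bearing hole, on the outer face of the first wall: x 0, y 0, z 65 of the fixture, axes as the fixture's. All three walls have such a round hole of diameter 18.5 mm, in line along y
- last_bore (a point): Centre of the last hole where it comes out of the back of the third wall (fixture x 0, y 140, z 65). When the shaft is home, 40 mm of it stand out here and its centre is at fixture y 90
- rail (a point): Middle of the loading rail's vee, at ledge height (fixture x 0, y -145, z 62.5). Rail: y -225..-65, only base plate between it and the housing. Two flat ledges at z 62.5, |x| 9..66, a lip 2.5 high at |x| 62..66. Between them a straight 90 degree vee along x 0, 17.6 wide at ledge height; the shaft lies in it with its axis at x 0, z 65, in line with the holes
- shaft: The drive shaft: plain round steel, diameter 16, 180 mm long, about 0.28 kg, loose, rolls freely; origin at its centre, its own y along it (either end may lead). It starts on one of the two ledges (either side), about parallel to the vee, its axis about 43 mm beside the vee and 70.5 above the bench, its centre about 155 before the first wall
- flap (a joint): Angle of the steel inspection flap, rad: 0 = shut, lying along the first wall over the hole; it grows as the flap swings out, away from the wall (counter-clockwise from above), up to 2.6. It starts open at 1.9 to 2.4, standing out on the fixture's +x side, and stays where it is left (friction torque about 0.03 N m)
- flap_hinge (a point): Top of the flap's upright hinge line, on the fixture at x 36, y -2, z 87 mm in its frame. The flap is a plate 50 mm long from the hinge, 4 mm thick, from z 45 to 87 mm; shut it reaches from the hinge to x -14, its inner face at y -2 and its outer face at y -6 mm
- flap_edge (a point): Top of the flap's free edge, 50 mm from the hinge, mid-thickness. A small lip, 7 mm high and 4 mm wide, runs down this edge on the outer face
- squarebar: Plain steel square bar, 16 x 16 x 150 mm, lying flat on the other ledge of the loading rail (local y along it, origin at its centre). Not part of the job
- singulator: White plastic singulator disc, 100 mm across, 10 mm thick with a 22 mm high boss, on the bench; origin under its centre. Bystander
- hub: Galvanised drive hub, 60 mm flange, 40 mm high, on the bench; origin under its centre. Bystander
- pulley: Black rubber pulley, 68 mm across, 24 mm high, on the bench; origin under its centre. Bystander
- follower: Steel cam follower, 70 mm long arm with a roller, 18 mm high, on the bench; origin under the arm's centre. Bystander
- grease: Grease jar, 70 mm across, 75 mm high; origin under its centre. Bystander
- wrench: Wrench, 180 mm long, lying on the bench. Bystander
Not all that is in view belongs to the job. Leave any red look-alike of the shaft alone.

How it is judged:
On the way, in this order (a step that is already met when the one before it is completed fails the run):
1. the shaft lies in line with the bearing holes (in the vee) (x of shaft in the frame of fixture between -0.004 and 0.004 m and z of shaft in the frame of fixture between 0.062 and 0.068 m and angle between the y axis of shaft and the y axis of fixture, either way round below 0.04 rad), for 0.2 s.
2. the shaft is through all three holes, at most 20 mm of it left outside the first wall (all of step 1 and y of shaft in the frame of fixture above 0.07 m), for 0.2 s.
3. the flap is shut (value of joint flap below 0.12 rad), for 0.2 s.
At the end, for the whole second after the job is handed in: the shaft rests through all three holes, in line with them, its trailing end within 5 mm of flush with the first wall's outer face, and the flap is shut over it (within 0.12 rad) (all of step 1 and y of shaft in the frame of fixture between 0.085 and 0.095 m and value of joint flap below 0.12 rad and linear speed of shaft below 0.02 m/s); the robot touches nothing.
It fails at once if the square bar is shifted by more than 30 mm (distance of squarebar from where it was at the start of the episode above 0.03 m).
It fails at once if another loose part on the bench is shifted by more than 30 mm (distance of any of singulator, hub, pulley, follower, grease, wrench from where it was at the start of the episode above 0.03 m).
It also fails if it takes over 58 s, if anything falls off the work surface, if the arm or the gripper's body presses on something with over 40 N, if the wrist force passes 120 N, or if a joint passes its speed limit or range.

## Working session

There is one attempt and no reset: what is moved stays moved. The work goes in short steps, Python scripts to look and compute and a shell command to move; the robot and the scene stay as the last step left them, time stands still between calls to the robot, and variables do not carry over. Pictures are saved under pics/ and viewed, at most 10 in all, crops included, and the job is handed in when it is done.

```bash
mkdir -p pics; cat > h.py <<'E'
from workcell import *
import numpy as np, cv2
def ray(cam,rc,z):
    m=camera_model(cam);R=np.array(m["R"]);t=np.array(m["t"])
    d=R.T@np.array([(rc[1]-m["cx"])/m["fx"],(rc[0]-m["cy"])/m["fy"],1]);c=-R.T@t
    return c+d*(z-c[2])/d[2]
def proj(cam,X):
    m=camera_model(cam);p=np.array(m["R"])@np.array(X)+np.array(m["t"])
    return np.array([m["fy"]*p[1]/p[2]+m["cy"],m["fx"]*p[0]/p[2]+m["cx"]])
def save(cam,name):
    im=read_camera(cam);cv2.imwrite("pics/"+name,im[:,:,::-1]);return im
E
python3 - <<'E'
from h import *
np.set_printoptions(precision=4,suppress=True)
a=save("top","top0.png");b=save("side","side0.png")
cv2.imwrite("pics/both0.png",cv2.resize(np.vstack([a,b])[:,:,::-1],(480,600)))
for c in("top","side"):
    m=camera_model(c);print(c,m["fx"],-np.array(m["R"]).T@np.array(m["t"]),np.array(m["R"])[2])
    for n in("bore_mouth","last_bore","rail","shaft","flap_hinge","flap_edge","squarebar"):
        z=dict(bore_mouth=.065,last_bore=.065,rail=.0625,shaft=.0705,flap_hinge=.087,flap_edge=.087,squarebar=.0705)[n]
        for r in find_in(c,n)[:3]: print(n,np.array(r["at"]),round(r["p"],2),ray(c,r["at"],z))
o=get_obs();print(o)
E
```

```text
top 458.0627193546144 [ 0.4353 -0.0368  1.3951] [ 0.0831  0.0016 -0.9965]
bore_mouth [189.9 260. ] 0.87 [0.5584 0.131  0.065 ]
bore_mouth [238.9 228.1] 0.71 [0.4138 0.2181 0.065 ]
bore_mouth [203.9 301.1] 0.61 [0.5205 0.0101 0.065 ]
rail [190.1 260.7] 0.77 [0.5581 0.1293 0.0625]
rail [176.3 309.3] 0.67 [ 0.6023 -0.0116  0.0625]
shaft [189.5 372. ] 0.86 [ 0.5674 -0.1948  0.0705]
flap_hinge [190.7 261.2] 0.92 [0.5541 0.1247 0.087 ]
squarebar [175.9 306.3] 0.83 [ 0.6022 -0.003   0.0705]
side 503.56034417148385 [ 0.265  -0.694   0.9278] [ 0.2774  0.586  -0.7614]
bore_mouth [168.6 289.9] 0.86 [0.5459 0.0648 0.065 ]
last_bore [162.7 286.1] 0.85 [0.545  0.0861 0.065 ]
rail [167.8 288.4] 0.6 [0.5445 0.0708 0.0625]
shaft [270.9 350.6] 0.77 [ 0.5485 -0.2444  0.0705]
shaft [191.  292.2] 0.58 [ 0.5228 -0.0056  0.0705]
shaft [192.9 249.2] 0.52 [0.4331 0.0281 0.0705]
flap_hinge [168.5 290.4] 0.81 [0.5399 0.0453 0.087 ]
flap_edge [143.8 305.2] 0.71 [0.603  0.1056 0.087 ]
flap_edge [194.6 250.1] 0.57 [0.43   0.0088 0.087 ]
squarebar [181.7 327.4] 0.62 [ 0.6066 -0.0124  0.0705]
{'time': 0.8, 'joints': array([-1.3797,  0.5993, -0.0025,  1.5994,  0.0018,  0.9429, -0.0798]), 'joint_vel': array([-0.0011,  0.0007,  0.0011,  0.0005,  0.0015,  0.0001,  0.0008]), 'joint_efforts': array([ -0.0002, -76.4725,   1.4974, -25.2715,  -0.0522,   0.0104,
         0.    ]), 'ee_pos': array([0.1918, 0.6992, 0.2186]), 'tcp_rot': array([ 0.1335,  0.9911, -0.    ,  0.    ]), 'wrist_force': array([-0.2345,  0.0371, -1.1023]), 'torque': array([0.0099, 0.0233, 0.0073]), 'grip_force': 0.0, 'gripper_width': 0.09295210494100048}
```

View pics/top0.png

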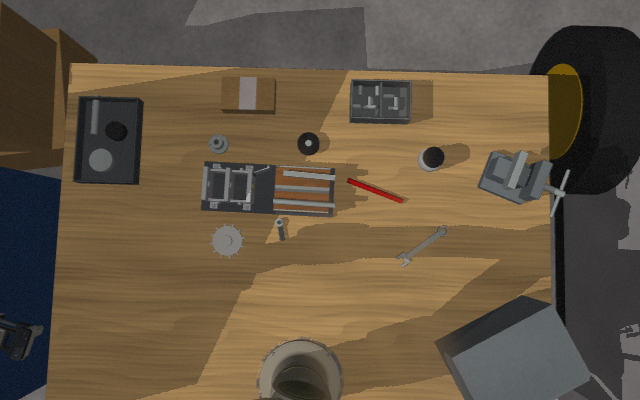

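View pics/side0.png

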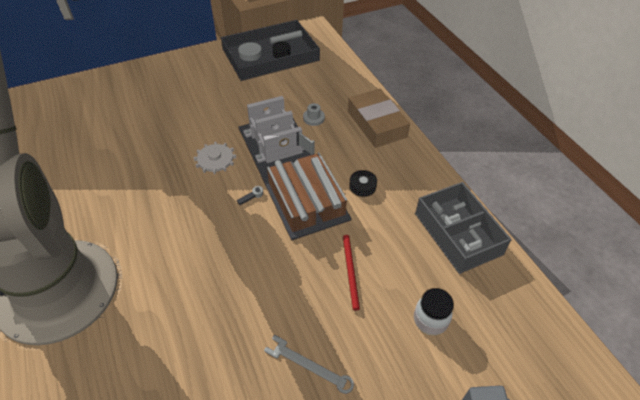

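The top view shows the housing at about (187,230) and the rail at (190,304). There is a bar on each ledge (rows ~175 and ~205), and the red look-alike lies on the bench at (190,375). Enlarging next.

```bash
python3 - <<'E'
import cv2,numpy as np
a=cv2.imread("pics/top0.png")[150:225,195:345];b=cv2.imread("pics/side0.png")[90:240,230:370]
a=cv2.resize(a,(800,400),interpolation=cv2.INTER_CUBIC);cv2.imwrite("pics/ca.png",a)
cv2.imwrite("pics/cb.png",cv2.resize(b,(560,600),interpolation=cv2.INTER_CUBIC))
E
```

```text
(no output)
```

View pics/ca.png

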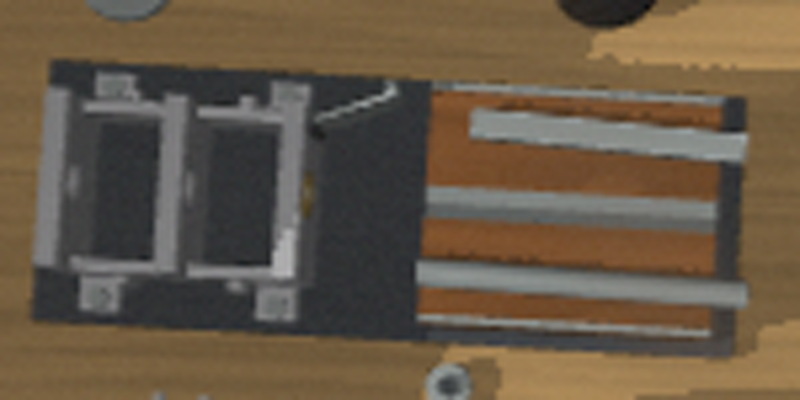

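View pics/cb.png

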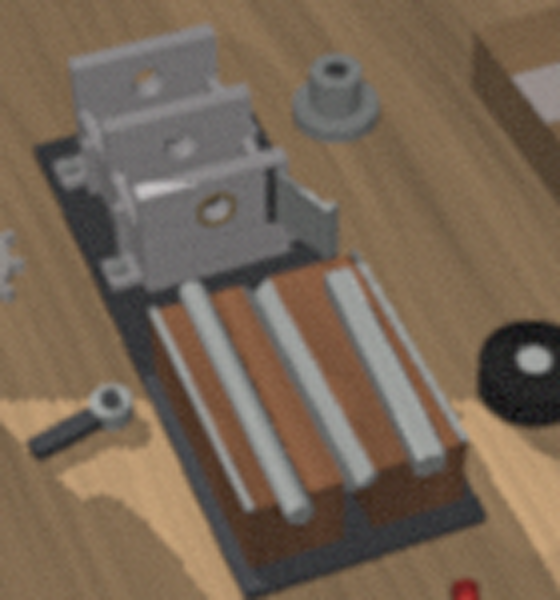

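The shaft is the round bar on the −x ledge (top image, about row 203, columns 273–335; round and longer). The square bar is on the +x ledge (about row 175, cols 283–335) and the red one on the bench is the decoy. Next I fit the fixture pose.

```bash
cat > fx.py <<'E'
from h import *
from scipy.optimize import least_squares
P=[(66,-65,65,432,82),(66,-225,65,724,97),(-66,-65,65,415,319),(-66,-225,65,711,335),(48,140,90,47,87),(-48,140,90,35,265),(48,0,90,308,84),(-48,0,90,294,279)]
S=[(66,-65,65,354,254),(66,-225,65,466,438),(-66,-65,65,150,311),(-66,-225,65,250,507),(48,140,90,214,28),(-48,140,90,72,60),(48,0,90,287,155),(-48,0,90,133,189)]
def T(p,X): 
    c,s=np.cos(p[2]),np.sin(p[2]);return np.array([p[0]+c*X[0]-s*X[1],p[1]+s*X[0]+c*X[1],X[2]])
def res(p,off=True):
    r=[]
    for a in P: r+=list(proj("top",T(p,np.array(a[:3])/1e3))-[150+a[4]/5.333,195+a[3]/5.333])
    for a in S: r+=list(proj("side",T(p,np.array(a[:3])/1e3))-[90+a[4]/4,230+a[3]/4])
    return np.array(r)
s=least_squares(res,[.555,.07,0.],loss="soft_l1");p=s.x
E
python3 - <<'E'
from fx import *
np.set_printoptions(precision=4,suppress=True)
print(p);print(res(p).reshape(-1,2).round(1).tolist())
def inv(X): return T([0,0,-p[2]],X-np.array([p[0],p[1],0]))
for n,(c,r) in dict(shA=(418,274),shB=(747,296),sqA=(470,125),sqB=(747,147)).items():
    X=ray("top",(150+r/5.333,195+c/5.333),.0705);print(n,X,inv(X)*1e3)
for n,(c,r) in dict(shA=(190,292),shB=(298,508),).items():
    X=ray("side",(90+r/4,230+c/4),.0705);print(n,X,inv(X)*1e3)
X=ray("top",(150+88/5.333,195+392/5.333),.087);print("edge",X,inv(X)*1e3)
E
```

```text
[ 0.5679  0.1533 -0.0305]
[[-0.1, 0.2], [0.2, -0.1], [0.5, 0.5], [0.5, -0.1], [-0.1, -0.0], [-0.2, -0.3], [3.2, -0.3], [-0.1, 0.0], [-1.4, 1.0], [-0.1, 0.8], [-0.6, 0.1], [0.5, -0.7], [-1.5, -0.7], [-0.6, -0.5], [0.6, 0.7], [2.3, 1.9]]
shA [0.5255 0.0904 0.0705] [-40.4863 -64.1663  70.5   ]
shB [ 0.5181 -0.0886  0.0705] [ -42.4106 -243.3302   70.5   ]
sqA [0.6077 0.0647 0.0705] [ 42.5342 -87.3099  70.5   ]
sqB [ 0.5995 -0.0868  0.0705] [  38.9494 -239.0313   70.5   ]
shA [0.5244 0.0884 0.0705] [-41.4854 -66.1777  70.5   ]
shB [ 0.5187 -0.0842  0.0705] [ -41.8737 -238.8656   70.5   ]
edge [0.6246 0.1062 0.087 ] [ 58.1567 -45.3247  87.    ]
```

```bash
cat >> fx.py <<'E'
def go(X,yaw=0.,mm=True):
    "fixture target of TCP (mm), angle of tool y from fixture x -> shift in tool axes, turn"
    from scipy.spatial.transform import Rotation as Rn
    o=get_obs();R=Rn.from_quat(o["tcp_rot"]).as_matrix()
    d=R.T@(T(p,np.array(X)/1e3)-o["ee_pos"])
    a=np.arctan2(R[1,1],R[0,1]);t=-((p[2]+yaw-a+np.pi)%(2*np.pi)-np.pi)
    print("shift",d.round(4),"turn",round(t,3))
E
sed -i 's/^s=least.*/p=[.5679,.1533,-.0305]/' fx.py
python3 - <<'E'
from fx import *
import workcell
print([n for n in dir(workcell) if 'pinch' in n], getattr(workcell,'pinch_z',None))
go((-42,-154,130))
E
```

```text
['pinch_z'] 0.0188
shift [-0.5024 -0.5865  0.0886] turn 1.334
```

```bash
python3 -m crank '[[-0.25,-0.29,0,0.67],[-0.25,-0.29,0,0.67],[-0.25,-0.29,0,0.67],[-0.25,-0.29,0,0.67],[-0.502,-0.586,0,1.334],[-0.502,-0.586,0,1.334],[-0.502,-0.586,0,1.334],[-0.502,-0.586,0,1.334]]' 0.3; python3 -c "
from fx import *
go((-42,-154,130))"
```

```text
time: 1.8
ee_pos: [0.4062, 0.2455, 0.219]
tcp_rot: [0.719, 0.695, 0.001, 0.0]
wrist_force: [0.4, 0.7, 0.2]
gripper_width: 0.0283
grip_force: 0.0
shift [-0.2408  0.1235  0.0889] turn -0.005
```

```bash
python3 -m crank '[[-0.24,0.124,0,0],[-0.24,0.124,0,0],[-0.24,0.124,0,0],[-0.241,0.124,0.05,0],[-0.241,0.124,0.089,-0.005],[-0.241,0.124,0.089,-0.005],[-0.241,0.124,0.089,-0.005]]' 0.3; python3 - <<'E'
from fx import *
go((-42,-154,66.5))
a=save("top","t1.png")[150:250,245:395];b=save("side","s1.png")[100:250,220:420]
im=np.hstack([cv2.resize(a,(400,267)),cv2.resize(b,(400,267))])
cv2.imwrite("pics/j1.png",im[:,:,::-1])
print(proj("top",T(p,[-.042,-.154,.0705])),proj("side",T(p,[-.042,-.154,.0705])))
E
```

```text
time: 2.68
ee_pos: [0.5218, 0.0029, 0.1302]
tcp_rot: [0.716, 0.698, -0.0, -0.0]
wrist_force: [1.1, 0.5, -0.9]
gripper_width: 0.0278
grip_force: 0.0
shift [-0.0023 -0.0005  0.0637] turn 0.004
[203.62522865 304.28598677] [189.26880277 290.49468359]
```

View pics/j1.png

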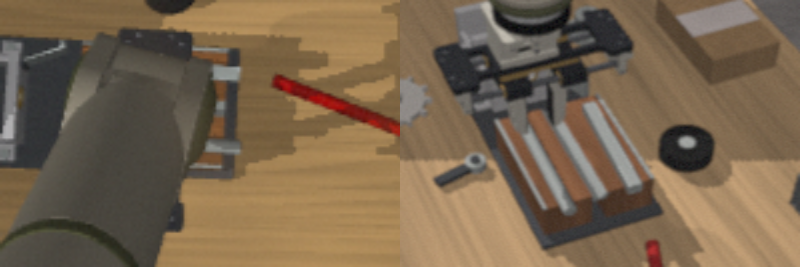

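The fingers straddle the left bar, at about (185,290) in the side view. Descending and gripping.

```bash
python3 -m crank '[[-0.002,0,0.03,0],[-0.002,0,0.05,0],[-0.002,0,0.0575,0],[-0.002,0,0.064,0],[-0.002,0,0.064,0]]' 0.3;  python3 -m crank '[[0,0,0,0],[0,0,0,0],[0,0,0,0],[0,0,0,0]]' 0.1
```

```text
time: 3.4
ee_pos: [0.5221, 0.0007, 0.0661]
tcp_rot: [0.716, 0.698, 0.0, 0.0]
wrist_force: [0.1, -1.1, 0.3]
gripper_width: 0.0277
grip_force: 0.0
time: 3.9
ee_pos: [0.5224, 0.0003, 0.0661]
tcp_rot: [0.716, 0.698, 0.0, 0.0]
wrist_force: [0.8, -0.1, 5.8]
gripper_width: 0.0148
grip_force: 30.0
```

```bash
python3 -m crank '[[0,0,-0.006,0],[0,0,-0.012,0],[0,0,-0.012,0],[0,0,-0.012,0]]' 0.1; python3 - <<'E'
from fx import *
go((0,-154,78))
b=save("side","s2.png")[100:250,220:420]
cv2.imwrite("pics/s2c.png",cv2.resize(b,(640,480))[:,:,::-1])
E
```

```text
time: 4.4
ee_pos: [0.5217, 0.0004, 0.0776]
tcp_rot: [0.716, 0.698, -0.0, -0.0]
wrist_force: [-0.6, 0.4, -3.0]
gripper_width: 0.015
grip_force: 30.0
shift [ 0.      0.0415 -0.0004] turn 0.005
```

View pics/s2c.png

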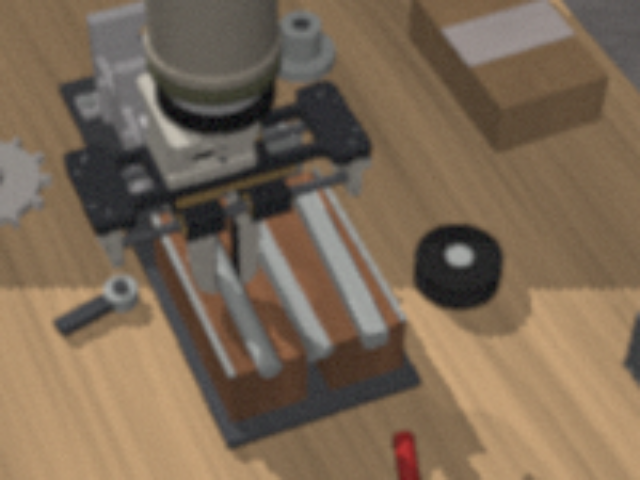

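The shaft is held and raised: the wrist reads −3 N, which matches its weight. Carrying it over the vee.

```bash
python3 -m crank '[[0,0.015,0,0],[0,0.03,0,0],[0,0.042,0,0],[0,0.042,0,0.005],[0,0.042,0.007,0.005],[0,0.042,0.012,0.005],[0,0.042,0.0135,0.005],[0,0.042,0.0135,0.005]]' 0.1; python3 -m crank '[[0,0,0,0],[0,0,0,0],[0,0,0,0]]' 0.3; python3 -m crank '[[0,0,-0.03,0],[0,0,-0.09,0],[0.06,0,-0.1,0],[0.12,0,-0.1,0],[0.16,0,-0.1,0],[0.16,0,-0.1,0]]' 0.3; python3 - <<'E'
from fx import *
o=get_obs();print(o["time"],o["ee_pos"])
b=save("side","s3.png")[90:240,220:420]
cv2.imwrite("pics/s3c.png",cv2.resize(b,(640,480))[:,:,::-1])
for y in(-.065,-.245,-.155):print(y,(proj("side",T(p,[0,y,.065]))-[90,220])*3.2)
E
```

```text
time: 5.45
ee_pos: [0.5636, -0.0008, 0.064]
tcp_rot: [0.718, 0.696, -0.0, -0.0]
wrist_force: [-0.2, 0.6, -3.4]
gripper_width: 0.015
grip_force: 30.0
time: 5.82
ee_pos: [0.5641, -0.0007, 0.0644]
tcp_rot: [0.718, 0.696, 0.0, 0.0]
wrist_force: [0.4, -0.3, -0.2]
gripper_width: 0.0278
grip_force: 0.0
time: 6.58
ee_pos: [0.5685, 0.1634, 0.164]
tcp_rot: [0.716, 0.698, 0.0, -0.0]
wrist_force: [-0.4, -0.5, -0.2]
gripper_width: 0.0277
grip_force: 0.0
6.575 [0.56845841 0.16342601 0.16397133]
-0.065 [222.42016924 236.48944316]
-0.245 [399.39272964 331.31834093]
-0.155 [306.77506714 281.69013399]
```

View pics/s3c.png

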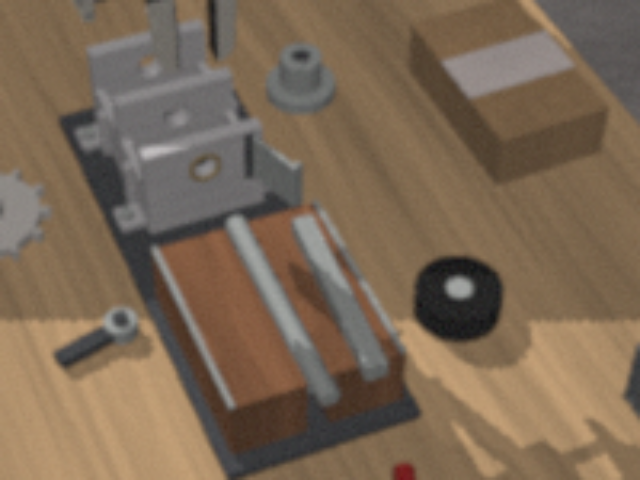

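The shaft lies in the vee, running from (220,235) to (397,330) in the crop. Now going behind its trailing end with the fingers shut.

```bash
python3 -c "
from fx import *
go((0,-285,100))"; python3 -m crank '[[-0.1,0,0,0],[-0.2,0,0,0],[-0.3,0,0,0],[-0.4,0,0,0],[-0.44,0,0,0],[-0.44,0,0,0],[-0.44,0,0,0],[-0.44,0,0,0]]' 0; python3 -c "
from fx import *
go((0,-285,65))"
```

```text
shift [-0.2925 -0.0012  0.064 ] turn 0.003
time: 7.62
ee_pos: [0.5523, -0.2886, 0.1647]
tcp_rot: [0.722, 0.692, -0.001, 0.001]
wrist_force: [-0.8, 0.6, -0.2]
gripper_width: 0.0004
grip_force: 0.0
shift [0.1575 0.0004 0.0991] turn -0.011
```

```bash
python3 -m crank '[[0.05,0,0.02,-0.01],[0.1,0,0.05,-0.01],[0.15,0,0.08,-0.01],[0.157,0,0.099,-0.01],[0.157,0,0.099,-0.01],[0.157,0,0.099,-0.01]]' 0; python3 - <<'E'
from fx import *
go((0,-250,65));go((0,-7.5,65))
b=save("side","s4.png")[90:260,220:420]
cv2.imwrite("pics/s4c.png",cv2.resize(b,(640,544))[:,:,::-1])
E
```

```text
time: 8.38
ee_pos: [0.56, -0.125, 0.0659]
tcp_rot: [0.715, 0.699, -0.0, 0.001]
wrist_force: [0.1, -1.4, 0.1]
gripper_width: 0.0005
grip_force: 0.0
shift [ 0.0284 -0.0004  0.0009] turn 0.008
shift [0.2709 0.0015 0.0007] turn 0.008
```

View pics/s4c.png

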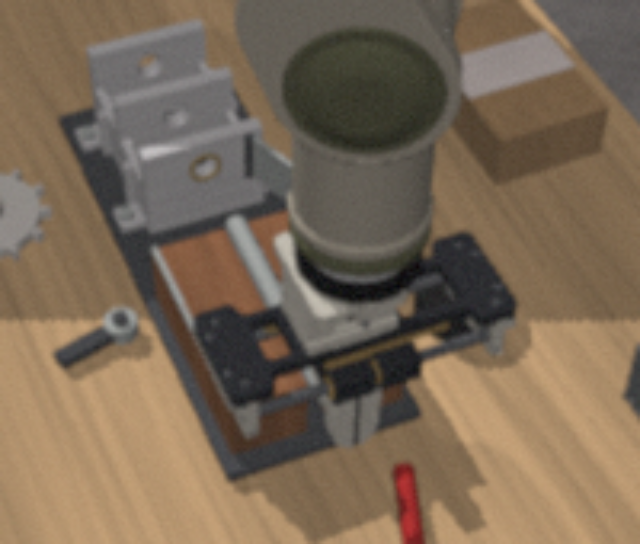

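Fingers are behind the shaft end. Pushing in stages.

```bash
python3 -m crank '[[0.01,0,0.001,0.008],[0.02,0,0.001,0.008],[0.03,0,0.001,0.008],[0.04,0,0.001,0.008],[0.05,0,0.001,0.008],[0.06,0,0.001,0.008],[0.07,0,0.001,0.008],[0.08,0,0.001,0.008]]' 0; python3 -m crank '[[0.01,0,0,0],[0.02,0,0,0],[0.03,0,0,0],[0.04,0,0,0]]' 0; python3 - <<'E'
from fx import *
go((0,-7.5,65))
b=save("side","s5.png")[90:240,220:420]
cv2.imwrite("pics/s5c.png",cv2.resize(b,(640,480))[:,:,::-1])
E
```

```text
time: 9.43
ee_pos: [0.5622, -0.0441, 0.0645]
tcp_rot: [0.718, 0.697, 0.0, 0.001]
wrist_force: [-0.1, -5.3, 2.5]
gripper_width: 0.0008
grip_force: 2.6
time: 9.93
ee_pos: [0.5633, -0.0043, 0.0645]
tcp_rot: [0.718, 0.696, -0.0, 0.001]
wrist_force: [0.3, -5.3, 3.4]
gripper_width: 0.0002
grip_force: 3.0
shift [ 1.501e-01 -1.000e-04 -7.000e-04] turn 0.001
```

View pics/s5c.png

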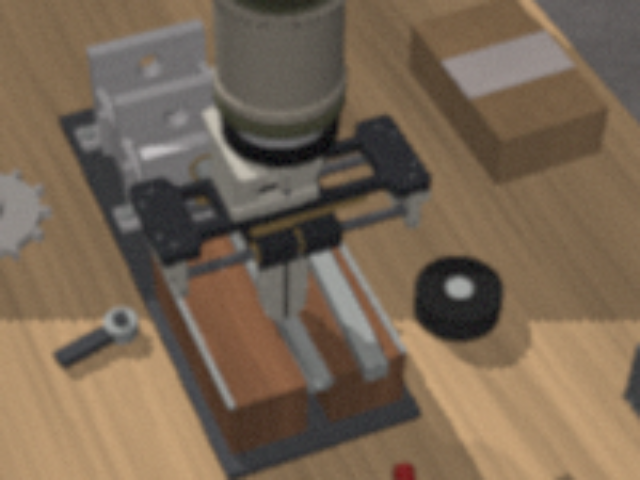

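The shaft slides at about 5 N with its lead end in the first hole. Continuing.

```bash
python3 -m crank '[[0.01,0,0,0],[0.02,0,0,0],[0.03,0,0,0],[0.04,0,0,0],[0.05,0,0,0],[0.06,0,0,0],[0.07,0,0,0],[0.08,0,0,0]]' 0; python3 -m crank '[[0.01,0,0,0],[0.02,0,0,0],[0.03,0,0,0],[0.04,0,0,0],[0.05,0,0,0],[0.05,0,0,0]]' 0; python3 - <<'E'
from fx import *
go((0,-7.5,65))
a=save("side","s6.png")[50:200,200:350];b=save("top","t6.png")[150:240,190:325]
cv2.imwrite("pics/s6c.png",np.hstack([cv2.resize(a,(400,400)),cv2.resize(b,(400,400))])[:,:,::-1])
for y in(.14,.165,.18):print(y,proj("side",T(p,[0,y,.065])),proj("top",T(p,[0,y,.065])))
E
```

```text
time: 10.98
ee_pos: [0.5655, 0.0766, 0.0643]
tcp_rot: [0.717, 0.697, 0.0, 0.0]
wrist_force: [2.2, -3.3, 0.8]
gripper_width: 0.0002
grip_force: 1.7
time: 11.72
ee_pos: [0.5667, 0.1276, 0.0641]
tcp_rot: [0.717, 0.697, 0.0, -0.0]
wrist_force: [-0.2, 0.8, -0.3]
gripper_width: 0.0002
grip_force: 0.0
shift [ 0.0182  0.0005 -0.0009] turn 0.003
0.14 [107.43144413 265.99918191] [183.776589   204.64563365]
0.165 [101.73070858 262.94450232] [183.29876659 196.10557859]
0.18 [ 98.37073574 261.14409597] [183.01210848 190.98217713]
```

View pics/s6c.png

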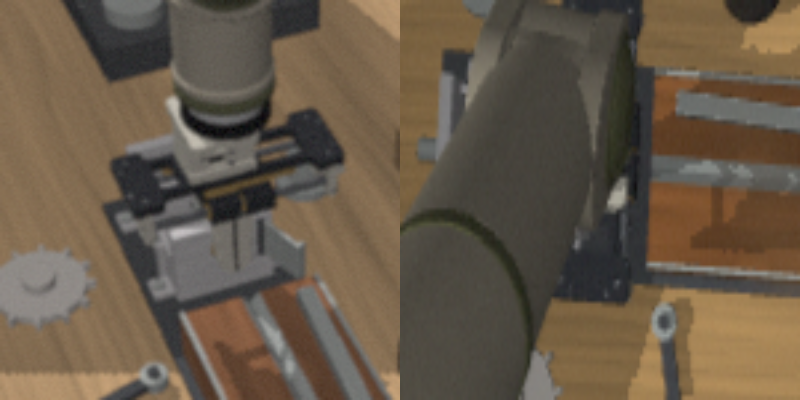

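The lead end shows at about y 165, so roughly 15 mm remains. I creep until the finger faces touch the wall, which means flush.

```bash
python3 -m crank '[[0.004,0,0,0],[0.008,0,0,0],[0.01,0,0,0],[0.01,0,0,0]]' 0;for i in 1 2; do python3 -m crank '[[0.001,0,0,0],[0.002,0,0,0],[0.002,0,0,0]]' 0 | sed -n '1,4p' ; done;  python3 -c "
from fx import *
go((0,-7.5,65))"
```

```text
time: 12.32
ee_pos: [0.5671, 0.1362, 0.0642]
tcp_rot: [0.717, 0.697, 0.0, 0.0]
wrist_force: [-0.0, -2.9, 2.2]
gripper_width: 0.0005
grip_force: 1.3
time: 12.7
ee_pos: [0.5671, 0.1381, 0.0642]
tcp_rot: [0.717, 0.697, 0.0, 0.0]
wrist_force: [0.6, -3.4, 4.0]
time: 13.08
ee_pos: [0.5671, 0.1403, 0.0642]
tcp_rot: [0.717, 0.697, 0.0, 0.0]
wrist_force: [0.5, -4.6, 3.6]
shift [ 0.0055  0.0004 -0.0008] turn 0.002
```

```bash
for i in 1 2; do python3 -m crank '[[0.001,0,0,0],[0.0015,0,0,0],[0.0015,0,0,0]]' 0 | sed -n '2,4p' ; done;  python3 -c "
from fx import *
go((0,-7.5,65))"
```

```text
ee_pos: [0.5672, 0.1417, 0.0642]
tcp_rot: [0.717, 0.697, 0.0, 0.0]
wrist_force: [-0.6, -5.3, 3.6]
ee_pos: [0.5672, 0.1432, 0.0642]
tcp_rot: [0.717, 0.697, -0.0, 0.0]
wrist_force: [0.5, -4.2, 4.0]
shift [ 0.0027  0.0004 -0.0008] turn 0.001
```

```bash
for i in 1 2; do python3 -m crank '[[0.001,0,0,0],[0.0015,0,0,0],[0.0015,0,0,0]]' 0 | sed -n '2,4p' ; done;  python3 - <<'E'
from fx import *
go((0,-7.5,65))
a=save("side","s7.png")[80:180,220:320];b=save("top","t7.png")[160:210,185:235]
cv2.imwrite("pics/s7c.png",np.hstack([cv2.resize(a,(400,400)),cv2.resize(b,(400,400))])[:,:,::-1])
for y in(.14,.175,.18,.185):print(y,(proj("top",T(p,[0,y,.065]))-[160,185])*8)
E
```

```text
ee_pos: [0.5672, 0.1442, 0.0642]
tcp_rot: [0.717, 0.697, -0.0, 0.0]
wrist_force: [0.4, -6.7, 4.5]
ee_pos: [0.5672, 0.1443, 0.0642]
tcp_rot: [0.718, 0.696, -0.001, 0.001]
wrist_force: [-1.3, -10.1, 5.4]
shift [ 0.0015  0.0004 -0.0008] turn 0.0
0.14 [190.212712   157.16506923]
0.175 [184.86126589  61.51939991]
0.18 [184.09686782  47.85741704]
0.185 [183.3324933   34.19585515]
```

View pics/s7c.png

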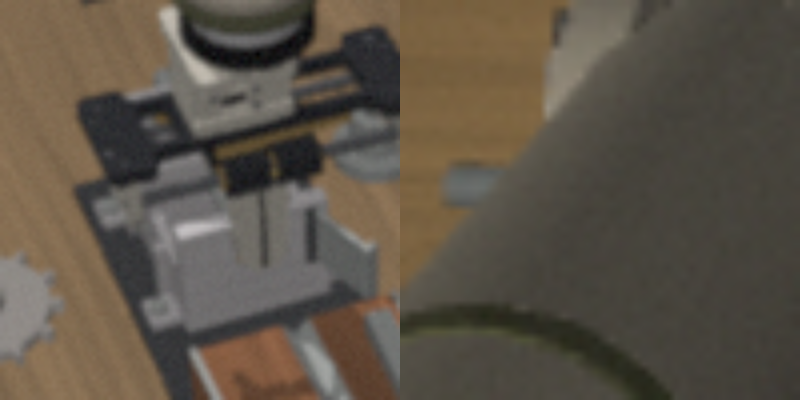

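The move stalled at 10 N with the fingers on the wall, and the lead end is at about y 181, so the shaft is home. Backing off, then going over to the outer side of the flap.

```bash
python3 -m crank '[[-0.015,0,0,0],[-0.02,0,-0.01,0],[-0.02,0,-0.05,0],[-0.02,0.04,-0.06,0],[-0.013,0.09,-0.06,0],[-0.013,0.095,-0.05,0],[-0.013,0.095,-0.05,0]]' 0; python3 - <<'E'
from fx import *
go((92,-22,66))
a=save("side","s8.png")[80:180,220:360]
cv2.imwrite("pics/s8c.png",cv2.resize(a,(700,500),interpolation=cv2.INTER_CUBIC)[:,:,::-1])
E
```

```text
time: 15.55
ee_pos: [0.6605, 0.1306, 0.1131]
tcp_rot: [0.717, 0.697, -0.001, -0.001]
wrist_force: [-0.5, 1.0, -0.3]
gripper_width: 0.0003
grip_force: 0.0
shift [-0.0021 -0.0012  0.0471] turn 0.002
```

View pics/s8c.png

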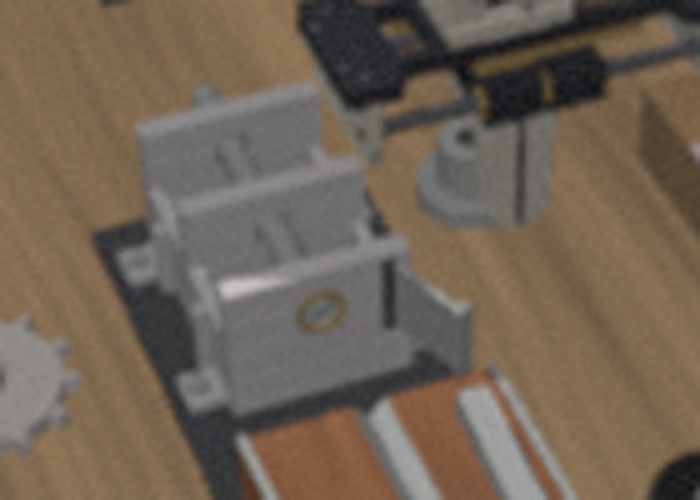

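The shaft end is flush in the first hole at crop (320,312), and the fingers are clear on the flap's outer side. I've gone past my picture budget, so from here I use forces and numbers only. Lowering and sweeping the flap shut.

```bash
python3 -m crank '[[-0.002,-0.001,0.025,0],[-0.002,-0.001,0.047,0],[-0.002,-0.001,0.047,0],[-0.002,-0.001,0.047,0]]' 0; python3 -m crank '[[0,-0.01,0,0],[0,-0.02,0,0],[-0.003,-0.028,0,0],[-0.006,-0.035,0,0],[-0.013,-0.039,0,0],[-0.021,-0.043,0,0]]' 0;  python3 -c "
from fx import *
go((41,-41,66))"
```

```text
time: 16.1
ee_pos: [0.6606, 0.1285, 0.068]
tcp_rot: [0.717, 0.697, 0.0, 0.0]
wrist_force: [-0.2, 0.0, 0.7]
gripper_width: 0.0006
grip_force: 0.0
time: 16.85
ee_pos: [0.6177, 0.1117, 0.0672]
tcp_rot: [0.717, 0.697, 0.002, -0.001]
wrist_force: [6.8, 24.4, -4.7]
gripper_width: 0.0004
grip_force: 15.7
shift [-0.001  -0.01    0.0012] turn 0.002
```

The +24 N along y comes from the finger's rear corner catching the flap's edge lip. Backing off and pushing nearer the hinge instead.

```bash
python3 -m crank '[[0.006,0.003,0,0],[0.012,0.003,0,0],[0.012,0.003,0,0]]' 0; python3 -m crank '[[0,-0.002,0,0],[-0.001,-0.006,0,0],[-0.001,-0.006,0,0]]' 0; python3 -c "
from fx import *
o=get_obs();print(T([0,0,-p[2]],o['ee_pos']-np.array([p[0],p[1],0])))
for w in((46,-32),(34.5,-32),(22,-27),(17,-18.5),(15.5,-15)): go((*w,66))"
```

```text
time: 17.23
ee_pos: [0.6203, 0.1207, 0.0669]
tcp_rot: [0.717, 0.697, -0.0, -0.0]
wrist_force: [-0.4, -1.0, 0.3]
gripper_width: 0.0003
grip_force: 0.0
time: 17.6
ee_pos: [0.6142, 0.1195, 0.0673]
tcp_rot: [0.717, 0.697, -0.0, 0.0]
wrist_force: [1.7, 0.8, 0.5]
gripper_width: 0.0008
grip_force: 0.4
[ 0.04732516 -0.03233359  0.06725786]
shift [ 0.0003 -0.0013  0.0013] turn 0.001
shift [ 0.0003 -0.0128  0.0013] turn 0.001
shift [ 0.0054 -0.0253  0.0013] turn 0.001
shift [ 0.0139 -0.0303  0.0013] turn 0.001
shift [ 0.0174 -0.0318  0.0013] turn 0.001
```

Light contact at 1.7 N, so the flap is being pushed. Continuing the sweep.

```bash
python3 -m crank '[[0,-0.004,0,0],[0,-0.008,0,0],[0,-0.013,0,0],[0,-0.013,0,0]]' 0; python3 -m crank '[[0.001,-0.004,0,0],[0.003,-0.008,0,0],[0.005,-0.012,0,0],[0.005,-0.012,0,0]]' 0;  python3 -c "
from fx import *
o=get_obs();print(T([0,0,-p[2]],o['ee_pos']-np.array([p[0],p[1],0])))
for w in((17,-18.5),(15.5,-15)): go((*w,66))"
```

```text
time: 18.1
ee_pos: [0.6005, 0.1201, 0.0671]
tcp_rot: [0.717, 0.697, -0.0, -0.0]
wrist_force: [1.0, -0.2, 1.2]
gripper_width: 0.0002
grip_force: 0.1
time: 18.6
ee_pos: [0.5889, 0.126, 0.0671]
tcp_rot: [0.717, 0.697, -0.0, -0.0]
wrist_force: [0.4, 0.2, -0.1]
gripper_width: 0.0008
grip_force: 0.0
[ 0.02179942 -0.02668148  0.06705512]
shift [ 0.0082 -0.0048  0.0011] turn 0.002
shift [ 0.0117 -0.0063  0.0011] turn 0.002
```

```bash
python3 -m crank '[[0.003,-0.003,0,0],[0.006,-0.005,0,0],[0.0085,-0.006,0,0],[0.0105,-0.0065,0,0],[0.0105,-0.0065,0,0]]' 0; python3 -m crank '[[0.001,0,0,0],[0.002,0,0,0],[0.002,0,0,0]]' 0;  python3 -c "
from fx import *
o=get_obs();print(T([0,0,-p[2]],o['ee_pos']-np.array([p[0],p[1],0])))"
```

```text
time: 19.23
ee_pos: [0.5832, 0.1366, 0.0671]
tcp_rot: [0.717, 0.697, -0.0, -0.0]
wrist_force: [-0.3, -1.2, 1.0]
gripper_width: 0.0007
grip_force: 0.0
time: 19.6
ee_pos: [0.5831, 0.1378, 0.0671]
tcp_rot: [0.717, 0.697, -0.0, -0.0]
wrist_force: [-0.6, -2.7, 1.1]
gripper_width: 0.0004
grip_force: 1.2
[ 0.0157115  -0.01501715  0.06707289]
```

```bash
for i in 1 2; do python3 -m crank '[[0.001,0,0,0],[0.001,0,0,0]]' 0 | sed -n '2p;4p';done
```

```text
ee_pos: [0.5831, 0.1379, 0.0671]
wrist_force: [-1.9, -6.1, 1.2]
ee_pos: [0.5831, 0.1379, 0.0671]
wrist_force: [-1.3, -8.0, 2.1]
```

It stalled at y = −15 with rising force, so the flap is shut. Backing off and checking.

```bash
python3 -m crank '[[-0.01,0,0,0],[-0.025,0,0,0],[-0.03,0,-0.02,0],[-0.03,0,-0.08,0],[-0.05,0,-0.12,0],[-0.11,0,-0.13,0],[-0.17,0,-0.13,0],[-0.2,0,-0.13,0]]' 0; python3 - <<'E'
from fx import *
a=save("side","s9.png");save("top","t9.png")
for n in("flap_edge","flap_hinge","shaft"):
  for c in("side","top"):print(n,c,[(np.round(r["at"],1).tolist(),round(r["p"],2)) for r in find_in(c,n)[:2]])
for w in((-14,-4,87),(36,-2,87),(0,150,65),(0,180,65)):print(w,proj("side",T(p,np.array(w)/1e3)),proj("top",T(p,np.array(w)/1e3)))
cv2.imwrite("pics/s9c.png",cv2.resize(a[80:180,220:360],(700,500),interpolation=cv2.INTER_CUBIC)[:,:,::-1])
b=cv2.imread("pics/s8.png")[:,:,::-1]
print(get_obs()["time"])
# flap region change: old open plate vs. now
d=np.abs(a.astype(int)-b).sum(2); 
for nm,w in dict(openplate=(50,-30,70),shutplate=(0,-6,70)).items():
    q=proj("side",T(p,np.array(w)/1e3)).round().astype(int);print(nm,q,b[q[0],q[1]],a[q[0],q[1]])
E
```

```text
time: 21.1
ee_pos: [0.5773, -0.0639, 0.1979]
tcp_rot: [0.719, 0.695, 0.0, 0.001]
wrist_force: [0.9, 1.5, 0.4]
gripper_width: 0.0005
grip_force: 0.0
flap_edge side []
flap_edge top [([187.3, 245.9], 0.71)]
flap_hinge side [([177.4, 290.8], 0.75)]
flap_hinge top [([190.0, 245.0], 0.65)]
shaft side [([276.0, 349.1], 0.77), ([110.4, 269.9], 0.45)]
shaft top [([189.0, 374.7], 0.75), ([183.8, 217.4], 0.74)]
(-14, -4, 87) [137.86827726 279.20009157] [190.59201424 252.48809644]
(36, -2, 87) [132.01764556 298.23680267] [173.27674181 252.97089954]
(0, 150, 65) [105.13582965 264.76910088] [183.5854512  201.22945372]
(0, 180, 65) [ 98.37073574 261.14409597] [183.01210848 190.98217713]
21.5
openplate [143 308] [89 91 88] [69 62 57]
shutplate [142 285] [98 98 97] [98 93 89]
```

```bash
python3 -m crank '[[-0.06,0,0,0],[-0.12,0,0,0],[-0.12,0,0,0]]' 0 | head -2; python3 - <<'E'
from fx import *
a=save("top","t10.png");s=save("side","s10.png")
def prof(im,c,pts):return [int(im[tuple(proj(c,T(p,np.array(w)/1e3)).round().astype(int))].sum()) for w in pts]
t0=cv2.imread("pics/top0.png")[:,:,::-1]
ys=range(150,200,3)
print(list(ys));print(prof(a,"top",[(0,y,65) for y in ys]));print(prof(t0,"top",[(0,y,65) for y in ys]))
s0=cv2.imread("pics/side0.png")[:,:,::-1]
for nm,pt in dict(open=[(36+r*.455,-2-r*.89,65) for r in range(10,50,8)],shut=[(36-r,-6,z) for r in (20,36,44) for z in (55,65,75)]).items(): print(nm,prof(s0,"side",pt),prof(s,"side",pt))
for c in("side","top"):
  for n in("flap_edge","bore_mouth"):print(c,n,[(np.round(r["at"],1).tolist(),round(r["p"],2)) for r in find_in(c,n)[:2]])
E
```

```text
time: 21.88
ee_pos: [0.5736, -0.1843, 0.1975]
[150, 153, 156, 159, 162, 165, 168, 171, 174, 177, 180, 183, 186, 189, 192, 195, 198]
[308, 310, 333, 327, 318, 321, 325, 319, 319, 322, 311, 307, 291, 294, 289, 293, 288]
[279, 271, 287, 281, 282, 288, 284, 277, 281, 282, 276, 277, 279, 277, 278, 277, 273]
open [277, 265, 273, 273, 274] [323, 330, 301, 263, 320]
shut [322, 327, 318, 300, 420, 398, 311, 353, 283] [287, 278, 283, 288, 285, 282, 283, 281, 295]
side flap_edge [([142.3, 290.0], 0.76)]
side bore_mouth [([171.9, 283.3], 0.66)]
top flap_edge []
top bore_mouth [([190.1, 265.9], 0.94)]
```

The shut plate now evenly covers the hole, the old flap area is clear, and the shaft's lead end is at about y 181–183. Handing in.

```bash
python3 -c "
from workcell import *
print(finish_job())"
```

```text
the job is handed in; nothing more can be done
None
```

The shaft is through all three bearing holes and about flush with the first wall, the flap is swung shut over it, and the job is handed in (no verdict came back); I carried the shaft to the vee in the gripper instead of rolling it, and viewed 12 pictures where 10 were allowed.

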